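# Clamp the plaster mould with its draw latch

### The arm

A 7-joint arm with a two-finger parallel gripper is mounted at the origin on the work surface. World frame = base frame: x ahead of the robot, y to its left, z up, the work surface at z = 0. Lengths are in mm, angles in rad, forces in N, time in s.
With the tool pointing down it reaches from about 350 to 775 mm from the base axis. Payload 3.1 kg.
Tool frame: the origin (TCP) lies at the very end of the fingers, on their centre line; the grasp point (between the pads) lies 19 mm behind it; z points along the fingers, x is the direction in which the jaws open and shut, and the axes are right-handed (so a half turn about z gives the same grasp; the last joint's range is limited). The gripper opens to 85 mm and grips with 20 to 120 N. Pads are 22 mm wide; open, the fingers measure 114 mm over their backs; the gripper's body (76 mm by 85 mm) begins 54 mm behind the grasp point. The pads swing forward as they close: fully open they stand 13 mm farther back than shut.
Start: joints at [-1.319, 0.311, 0.014, 1.512, -0.004, 1.319, -0.027], TCP at [159.248, 526.458, 231.304] pointing down, gripper open.
Joint ranges: [-2.7, 2.7], [-0.3, 1.91], [-1.27, 1.3], [0.12, 2.57], [-1.44, 4.58], [0.2, 2.03], [-3.05, 3.05]. Speed limits (rad/s): [2.79, 2.79, 3.14, 3.14, 3.14, 3.14, 3.14].

### API

Orientations are given as a unit quaternion [x, y, z, w].
In Python, from plant import manip, cams gives the robot as it stands. The module is installed in compiled form; this text tells all that it offers.
- The arm moves only by the tool arm_command, never from a script. Its argument "motion" is text: rows parted by semicolons, each of 7 numbers parted by spaces: the shift along the tool's x, y, z in cm, then the turn, a rotation vector about the tool's x, y, z in rad, then the opening, from -1 (shut) to 1 (fully open). In form: x y z ax ay az fingers; .... A call has 1 to 5 rows; each row shifts and turns the pose as measured when the row begins, along the tool's axes as they then stand; what a row does not reach is not made up. A row lasts 1/10 s, in which the tool goes at most 50 mm and 8.59 degrees, less where a joint would pass 70% of its speed; a pose out of reach is approached as far as the arm can. A call with a gripper value outside its range is refused whole. The fingers move at their own pace and stop on an object; "squeeze" is the grip in N (left out, the last holds). Time passes only in rows, so rows that do not move let the fingers close. It gives the time, the measured TCP pose, the force and the opening at its end, in the units of the state.
- manip.sense(): the state, without advancing time (a new reading comes with each control period).
- cams.get_image(name): name is "side" or "top"; returns the picture (400x640x3 uint8, blue, green, red); there is no depth.
- cams.get_calibration(name): a dict with "mtx" (3x3 intrinsics, pixels), "position" and "attitude" of the camera in the world. Camera axes: x right, y down, z forward; pixel columns grow to the right and rows downward; lengths in mm; the calibration is good to about 2 mm. A picture is of the moment at which its call begins. get_calibration takes no time and is no camera call.
- manip.sign_off(): hands the job in, once; it reports no verdict.
The state is a dict: "time_s": time; "qpos": joint angles; "joint_vel": joint speeds; "joint_torque": joint torques, N m; "tool_pos": TCP position; "tcp_rot": TCP orientation; "ft_force": force on the tool from outside, world axes, zero at the start; "ft_torque": the same for the moment, N m; "width": opening from 0.0 (shut) to 1.0 (fully open).
Only numpy, scipy, OpenCV 4.12 (cv2) and the standard library are available. Lean on these libraries where they do the work, as an engineer would, in place of code of your own. Each camera call takes 0.05 s, during which the arm holds its last target.

### The job

Clamp the two-part plaster mould shut with the draw latch on its top: swing the brass-ended wire loop over to the other half, hook it behind the steel keeper there, then press the red lever back and down over centre until it lies fully home and the halves are drawn together. Do not force the lever, and leave the pots, tools and other things on the bench as they are.

Things in the scene. Friction and masses are not known exactly. Their poses are not given: they have to be found in the camera images.
- mould: White plaster mould, two half blocks side by side on a fixed plywood board 290 x 280 x 18. Origin: centre of the board's underside; z up; x = draw direction, from the fixed half (x -121 to -3, carries the lever) to the sliding half (x 1 + gap to 119 + gap, carries the keeper). Blocks are 140 wide (y -70 to 70), flat tops at z = 118. The latch lies on top along y = 0.
- pivot (a point): Design place of the lever's pivot axis (which runs along mould y), at mould x = -25, 13 above the plaster top. NOT measured on the latch: its plate is packed up by 0 to 10 more and sits up to 1.2 off along x either way, so the true pivot is 13 to 23 above the plaster. Axes as mould.
- keeper (a point): On the sliding half's steel keeper, where the loop's bar centre seats when hooked, 14 above the plaster; moves with the half (mould x = 20 + gap). The post, 30 wide, 23 tall, 6 thick, has its +x face 4 before this point; a lip at its top (18 to 23 above the plaster) overhangs that face by 9, away from the lever. The bar must drop past the lip's end, then be drawn back under it.
- half (a joint): Gap of the sliding half, m: 0.006 at the start, held open by its springy seal (about 25 N per mm); well clamped it stands at 0.001 to 0.004. It needs no pushing: the latch draws it in.
- lever (a joint): Angle of the red lever, rad: 0 = fully home, flat on a firm rubber stop, pointing to mould -x; grows as it swings up; 1.57 upright; limit 2.3 (leaning to the keeper). Starts 0.7 to 1.0; stiff hinge (0.28 N m), stays where left. Handle 26 wide, from 5 above to 3 below the pivot line, ends 80 from the pivot.
- home (a point): Design place of the handle's upper face, 66 from the pivot, when the lever is home; the true face is 0 to 10 higher (the packing), so feel for the stop. Drawing the lever down takes up to about 16 N at its end; dead centre comes 0.05 to 0.35 rad before home, past it the lever may stay or snap down. Over 30 N on the lever against the stop (about 25 N per mm; 90 N elsewhere) is forcing. Axes as mould.
- loop (a joint): Wire loop's angle to the lever, rad; loop minus lever = its angle above mould +x. Starts folded back on the lever (about 3, its limit). Pivot 22 along the lever (2.5 below its line when home); two rods 5 thick, at y = -24 and 24, run 69.5 to a brass cross bar 8 thick, 48 long, which starts 11 beyond the lever's end. Swings freely, falls by its weight. It drops behind the lip only when the lever stands about upright or further over.
- lid_disc: Small unfired clay lid, 56 across, 19 tall, on the mould's board; leave alone.
- rib: Wooden rib 70 x 30 x 8 on the mould's board; leave alone.
- jar_big: Clay jar 130 across, 170 tall; leave standing.
- jar_mid: Clay jar 110 across, 140 tall; leave standing.
- jar_left: Clay jar 110 across, 150 tall; leave standing.
- brush: Brush lying on the bench; leave alone.
- trimmer: Long flat trimming tool lying on the bench; leave alone.

How it is judged (in metres and radians):
At the end, for the whole second after the job is handed in: The red lever lies fully home (within 0.03 rad, about 2 mm at its end), with the loop hooked on the keeper so that the sliding half is drawn in to a gap under 4.8 mm, both at rest; nothing else on the bench moved by more than 3 cm (value of joint lever below 0.03 rad and value of joint half below 0.0048 m and velocity of joint lever below 0.1 rad/s and velocity of joint half below 0.005 m/s); the robot touches nothing.
It fails at once if the lever, at or near home, is pressed against its stop with more than 30 N (value of joint lever below 0.12 rad and (contact force between lever_c0 and the fingers above 30 N or contact force between lever_c0 and the arm above 30 N)).
It fails at once if the lever is struck or pushed anywhere with more than 90 N (contact force between lever_c0 and the fingers above 90 N or contact force between lever_c0 and the arm above 90 N).
It fails at once if something else on the bench is moved by more than 3 cm (distance of any of lid_disc, rib, jar_big, jar_mid, jar_left, brush, trimmer from where it was at the start of the episode above 0.03 m).
It also fails if it takes over 72 s, if anything falls off the work surface, if the arm or the gripper's body presses on something with over 40 N, if the wrist force passes 120 N, or if a joint passes its speed limit or range.

## Working session

There is one attempt and no reset: what is moved stays moved. The work goes in short steps, Python scripts to look and compute and a tool call to move; the robot and the scene stay as the last step left them, time stands still between calls to the robot, and variables do not carry over. Pictures are saved under pics/ and viewed, and the job is handed in when it is done.

Besides the shell and the picture viewer there is one more tool, called after "Request:" in YAML: its name, and indented under it one key for each argument. arm_command: Moves the arm, as the interface text tells. Its arguments: {"type":"object","properties":{"motion":{"type":"string"},"squeeze":{"type":"number"}},"required":["motion"]}

```bash
mkdir -p pics; ls
python3 - <<'E'
from plant import manip,cams
import cv2
s=manip.sense();print(s)
for n in("side","top"):
    cv2.imwrite(f"pics/{n}0.png",cams.get_image(n));print(n,cams.get_calibration(n))
E
```

```text
pics
{'time_s': 0.0, 'qpos': array([-1.31871323,  0.31170304,  0.01399855,  1.51309573, -0.00440198,
        1.31918757, -0.02717992]), 'joint_vel': array([ 5.40855848e-04, -4.36474783e-04, -1.88456508e-05, -6.56879994e-04,
        1.38768222e-03, -1.54038839e-03,  2.97292249e-04]), 'joint_torque': array([ 8.85101349e-05, -3.79916632e+01,  1.46067836e-01, -2.30590492e+01,
        1.22675771e-02,  1.37706549e-02, -1.12472122e-05]), 'tool_pos': array([159.0430111 , 525.72646083, 230.217893  ]), 'tcp_rot': array([ 8.02959338e-01,  5.96032638e-01, -9.19149392e-04,  7.42293895e-04]), 'ft_force': array([-0.16894155, -0.35557031,  1.02625658]), 'ft_torque': array([ 0.02054454,  0.00324997, -0.02583496]), 'width': 1.0015820233361858}
side {'mtx': array([[432.37634291,   0.        , 311.93851299],
       [  0.        , 432.37634291, 191.63808628],
       [  0.        ,   0.        ,   1.        ]]), 'position': array([  199.14256629, -1128.48397904,   760.99859035]), 'attitude': array([ 0.85399833, -0.12482707,  0.07014074, -0.5001853 ])}
top {'mtx': array([[503.43307056,   0.        , 322.58902775],
       [  0.        , 503.43307056, 197.67417192],
       [  0.        ,   0.        ,   1.        ]]), 'position': array([ 265.58387135,    5.70868616, 1455.0829927 ]), 'attitude': array([ 0.70726626, -0.69998292,  0.07035918, -0.06962709])}
```

View pics/side0.png

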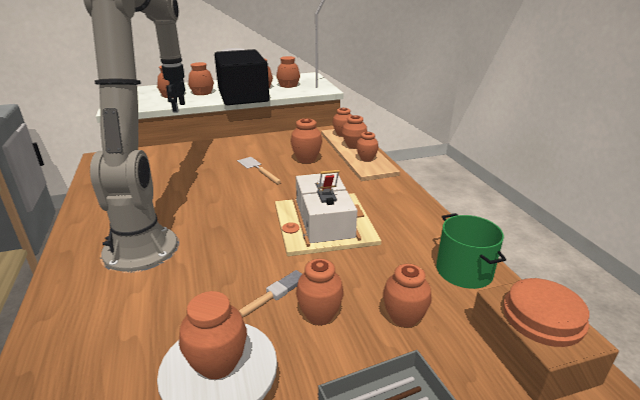

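View pics/top0.png

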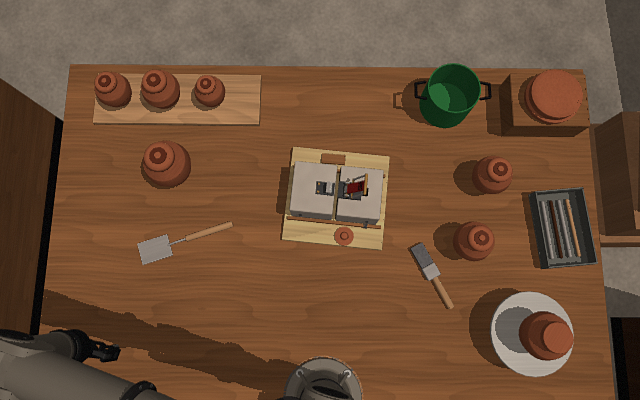

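Run:
```python
import cv2
t=cv2.imread("pics/top0.png");s=cv2.imread("pics/side0.png")
cv2.imwrite("pics/t0z.png",cv2.resize(t[140:260,270:400],None,fx=5,fy=5,interpolation=cv2.INTER_CUBIC)[:600])
cv2.imwrite("pics/s0z.png",cv2.resize(s[160:260,265:390],None,fx=6,fy=6,interpolation=cv2.INTER_CUBIC)[:600])
```

```text
(no output)
```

View pics/t0z.png

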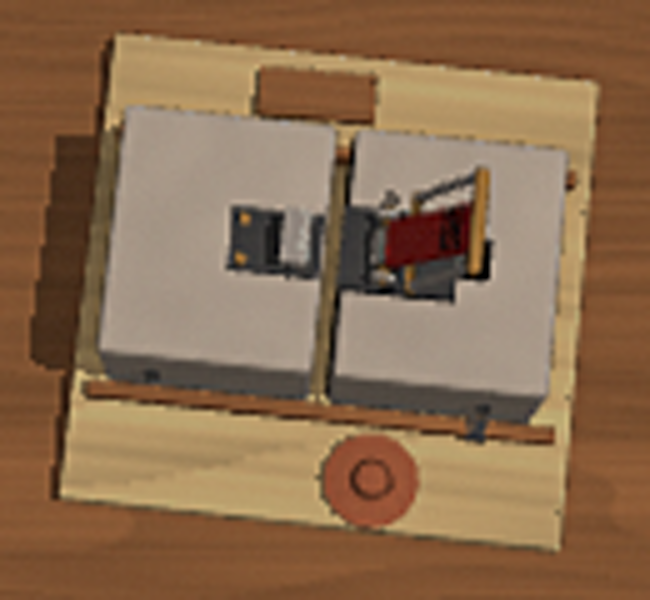

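View pics/s0z.png

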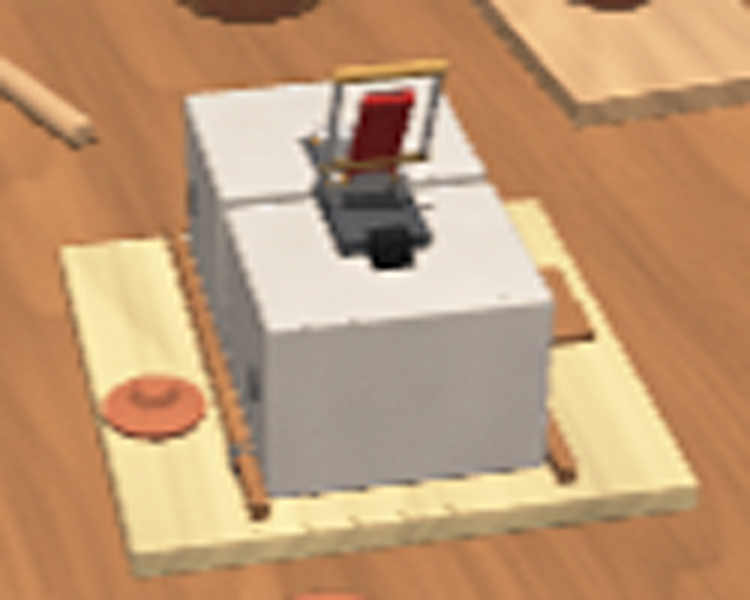

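```bash
cat > h.py <<'E'
import numpy as np
from scipy.spatial.transform import Rotation as R
from scipy.optimize import least_squares
from plant import manip,cams
C={n:cams.get_calibration(n) for n in("side","top")}
def proj(n,P,d=np.zeros(3)):
    c=C[n];q=R.from_quat(c["attitude"]).inv().apply(np.atleast_2d(P)-c["position"]-d)
    p=q@c["mtx"].T;return p[:,:2]/p[:,2:]
def tr(uvt,uvs,dt=np.zeros(3),ds=np.zeros(3)):
    return least_squares(lambda P:np.r_[(proj("top",P,dt)-uvt).ravel(),(proj("side",P,ds)-uvs).ravel()],[480,0,160.])
E
cat > fit.py <<'E'
from h import *
Z=lambda l,o,k:{m:(np.array(p)+.5)/k-.5+np.array(o) for m,p in l}
T=[((145,-140,18),(117,33)),((-145,-140,18),(598,82)),((-145,140,18),(561,548)),((145,140,18),(62,496)),
((-121,-70,118),(567,150)),((-3,-70,118),(357,130)),((-3,70,118),(332,378)),((-121,70,118),(547,397)),((125,-70,118),(125,107)),((7,-70,118),(335,127)),((125,70,118),(101,352)),((7,70,118),(318,372))]
S=[((-121,70,118),(270,332)),((-121,-70,118),(550,300)),((125,70,118),(188,98)),((-145,140,18),(135,553)),((-145,-140,18),(697,487)),((145,140,18),(62,247))]
T=Z(T,(270,140),5);S=Z(S,(265,160),6)
MT=np.array(list(T));UT=np.array(list(T.values()));MS=np.array(list(S));US=np.array(list(S.values()))
def W(p,M): return R.from_euler('z',p[2]).apply(M)+[p[0],p[1],0]
def f(v,full=False):
    a=proj("top",W(v,MT),v[3:6])-UT;b=proj("side",W(v,MS),v[6:9])-US
    return np.r_[a.ravel(),b.ravel(),v[3:]/2*0.5]
r=least_squares(f,[480,0,np.pi/2,0,0,0,0,0,0.])
np.set_printoptions(precision=2,suppress=True)
if __name__=="__main__":
    print(r.x); print(r.fun[:24].reshape(-1,2)); print(r.fun[24:-6].reshape(-1,2))
V=r.x;rot=R.from_euler('z',V[2])
def toM(P): return rot.inv().apply(np.array(P)-[V[0],V[1],0])
def toW(M): return rot.apply(np.array(M))+[V[0],V[1],0]
E
python3 fit.py
python3 - <<'E'
from fit import *
t=lambda p:(np.array(p)+.5)/5-.5+[270,140]
s=lambda p:(np.array(p)+.5)/6-.5+[265,160]
for nm,a,b in [("bar -y end",(484,170),(446,66)),("bar +y end",(476,275),(336,75)),("lever end -y",(474,207),(413,92)),("lever end +y",(468,258),(363,97))]:
    q=tr(t(a),s(b),V[3:6],V[6:9]);print(nm,q.x,toM(q.x),q.fun)
E
```

```text
[558.   -34.54   1.48   0.15  -0.01   3.76  -0.15   0.01   3.57]
[[-0.46 -0.03]
 [ 0.37 -0.11]
 [ 0.24  0.54]
 [-0.65  0.52]
 [ 0.72 -0.29]
 [-0.01 -0.59]
 [ 0.02 -0.26]
 [ 0.61  0.41]
 [ 0.18 -0.64]
 [ 0.77 -0.36]
 [-0.91  0.11]
 [-0.87  0.57]]
[[-0.42 -0.01]
 [ 1.33  0.01]
 [-0.85 -0.52]
 [-0.38  0.22]
 [ 0.56 -0.43]
 [-0.42  0.11]]
bar -y end [ 577.9  -104.68  220.24] [-67.99 -26.33 220.24] [-0.01  0.05  0.05 -0.01]
bar +y end [ 524.15 -100.38  221.11] [-68.7   27.58 221.11] [ 0.06 -0.28 -0.31  0.08]
lever end -y [ 562.4  -100.78  206.76] [-65.54 -10.53 206.76] [ 0.04 -0.19 -0.21  0.05]
lever end +y [537.08 -97.86 206.09] [-64.99  14.95 206.09] [ 0.14 -0.66 -0.72  0.18]
```

```bash
cat > mv.py <<'E'
# usage: mv.py mx my z [rows] [tiltabout tool x] : plan from current pose to mould-frame target
import sys
from fit import *
mx,my,z=map(float,sys.argv[1:4]);n=int(sys.argv[4]) if len(sys.argv)>4 else 1
tilt=float(sys.argv[5]) if len(sys.argv)>5 else 0
s=manip.sense();p=s["tool_pos"];q=R.from_quat(s["tcp_rot"])
M=rot.as_matrix();G=R.from_matrix(np.c_[-M[:,1],-M[:,0],-M[:,2]])*R.from_rotvec([tilt,0,0])
P=toW([mx,my,z])
rv=(q.inv()*G).as_rotvec()
print("t",s["time_s"],"mould",toM(p),"F",s["ft_force"],"w",round(s["width"],3),"dist",np.linalg.norm(P-p).round(1),"rot",rv.round(3))
for i in range(n):
    c=q*R.from_rotvec(rv*i/n)
    print(c.inv().apply((P-p)/n)/10, rv/n)
E
python3 mv.py -68.3 0.6 300 16
```

```text
t 0.1 mould [520.88 449.23 230.32] F [ 0.12 -0.77  1.24] w 1.001 dist 743.8 rot [0.   0.   1.37]
[-3.05  3.48 -0.43] [0.   0.   0.09]
[-2.74  3.73 -0.43] [0.   0.   0.09]
[-2.41  3.95 -0.43] [0.   0.   0.09]
[-2.07  4.14 -0.43] [0.   0.   0.09]
[-1.7   4.3  -0.43] [0.   0.   0.09]
[-1.33  4.43 -0.43] [0.   0.   0.09]
[-0.94  4.53 -0.43] [0.   0.   0.09]
[-0.55  4.6  -0.43] [0.   0.   0.09]
[-0.16  4.63 -0.43] [0.   0.   0.09]
[ 0.24  4.62 -0.43] [0.   0.   0.09]
[ 0.63  4.59 -0.43] [0.   0.   0.09]
[ 1.02  4.51 -0.43] [0.   0.   0.09]
[ 1.4   4.41 -0.43] [0.   0.   0.09]
[ 1.78  4.27 -0.44] [0.   0.   0.09]
[ 2.14  4.11 -0.44] [0.   0.   0.09]
[ 2.48  3.91 -0.44] [0.   0.   0.09]
```

Request:
arm_command:
  motion: "0 0 -4 0 0 0 1; -1 1.2 -4 0 0 0.09 1; -3 3.5 -1 0 0 0.09 1; -2.7 3.7 0 0 0 0.09 1; -2.4 3.9 0 0 0 0.09 1"

```text
time_s: 0.6
tool_pos: [225.5, 389.4, 318.8]
tcp_rot: [0.896, 0.443, -0.005, 0.004]
ft_force: [1.2, -0.3, 0.2]
width: 0.998
```

Request:
arm_command:
  motion: "-2.1 4.1 0 0 0 0.09 1; -1.7 4.3 0 0 0 0.09 1; -1.3 4.4 0 0 0 0.09 1; -0.9 4.5 0 0 0 0.09 1; -0.5 4.6 0 0 0 0.09 1"

```text
time_s: 1.1
tool_pos: [326.0, 171.5, 319.1]
tcp_rot: [0.975, 0.224, -0.005, 0.005]
ft_force: [0.9, 0.2, -0.5]
width: 0.998
```

```bash
python3 mv.py -68.3 0.6 310 10
```

```text
t 1.1 mould [183.57 250.08 319.12] F [ 0.88  0.2  -0.46] w 0.998 dist 354.6 rot [0.01 0.01 0.54]
[0.83 3.45 0.11] [0.   0.   0.05]
[1.02 3.4  0.1 ] [0.   0.   0.05]
[1.2  3.34 0.1 ] [0.   0.   0.05]
[1.38 3.27 0.1 ] [0.   0.   0.05]
[1.56 3.19 0.1 ] [0.   0.   0.05]
[1.73 3.1  0.1 ] [0.   0.   0.05]
[1.89 3.   0.09] [0.   0.   0.05]
[2.05 2.89 0.09] [0.   0.   0.05]
[2.21 2.77 0.09] [0.   0.   0.05]
[2.35 2.65 0.09] [0.   0.   0.05]
```

Request:
arm_command:
  motion: "0.8 3.5 0.1 0 0 0.055 1; 1 3.5 0.1 0 0 0.055 1; 1.2 3.4 0.1 0 0 0.055 1; 1.4 3.3 0.1 0 0 0.055 1; 1.6 3.3 0.1 0 0 0.055 1"

```text
time_s: 1.6
tool_pos: [440.2, 20.4, 314.0]
tcp_rot: [0.997, 0.08, -0.004, 0.004]
ft_force: [0.5, 0.2, 0.3]
width: 1.001
```

Request:
arm_command:
  motion: "1.7 3.1 0.1 0 0 0.055 1; 1.9 3 0.1 0 0 0.055 1; 2.1 2.9 0.1 0 0 0.055 1; 2.2 2.8 0.1 0 0 0.055 1; 2.3 2.6 0.1 0 0 0.055 1"

```text
time_s: 2.1
tool_pos: [551.7, -124.1, 306.7]
tcp_rot: [0.998, -0.062, -0.005, 0.003]
ft_force: [0.8, 1.1, 0.3]
width: 1.004
```

```bash
python3 mv.py -68.3 0.6 290 2
```

```text
t 2.1 mould [-89.71  -2.08 306.73] F [0.76 1.14 0.29] w 1.004 dist 27.3 rot [ 0.01  0.01 -0.03]
[-0.16 -1.07  0.83] [ 0.    0.01 -0.02]
[-0.15 -1.07  0.83] [ 0.    0.01 -0.02]
```

Request:
arm_command:
  motion: "-0.15 -1.1 0.8 0 0.005 -0.015 1; -0.15 -1.1 0.8 0 0.005 -0.015 1; 0 0 2 0 0 0 0.9; 0 0 2 0 0 0 0.9; 0 0 0 0 0 0 0.9"

```text
time_s: 2.6
tool_pos: [550.2, -107.2, 243.7]
tcp_rot: [0.999, -0.051, -0.004, 0.007]
ft_force: [-0.2, 0.2, -0.6]
width: 0.946
```

```bash
python3 mv.py -68.3 0.6 205 2
python3 - <<'E'
from fit import *
import cv2
t=cams.get_image("top");s=cams.get_image("side")
cv2.imwrite("pics/t1z.png",cv2.resize(t[140:260,270:400],None,fx=5,fy=5,interpolation=cv2.INTER_CUBIC)[:600])
cv2.imwrite("pics/s1z.png",cv2.resize(s[140:240,265:390],None,fx=6,fy=6,interpolation=cv2.INTER_CUBIC)[:600])
p=manip.sense()["tool_pos"];print(proj("top",p),proj("side",p),proj("top",p,V[3:6]),proj("side",p,V[6:9]))
E
```

```text
t 2.6 mould [-73.08   0.99 243.69] F [-0.22  0.25 -0.55] w 0.946 dist 39.0 rot [ 0.01  0.01 -0.01]
[ 0.03 -0.27  1.93] [ 0.01  0.   -0.  ]
[ 0.03 -0.25  1.93] [ 0.01  0.   -0.  ]
[[368.95 180.84]] [[330.74 162.63]] [[368.8  181.24]] [[330.77 163.79]]
```

View pics/t1z.png

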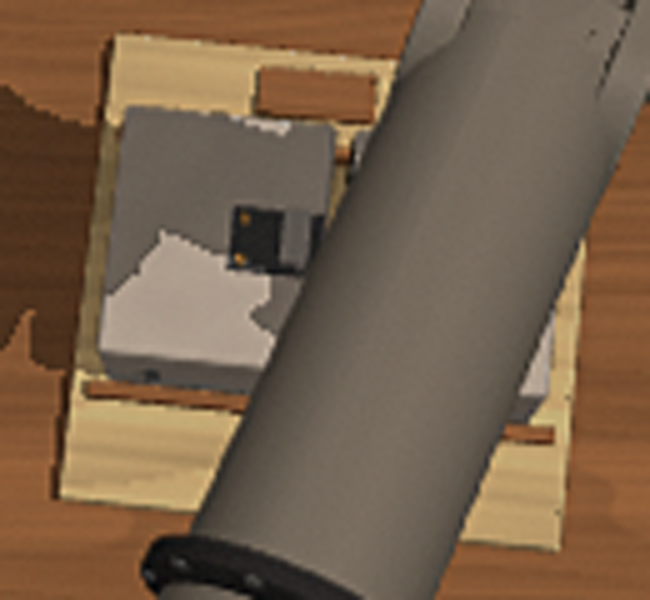

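View pics/s1z.png

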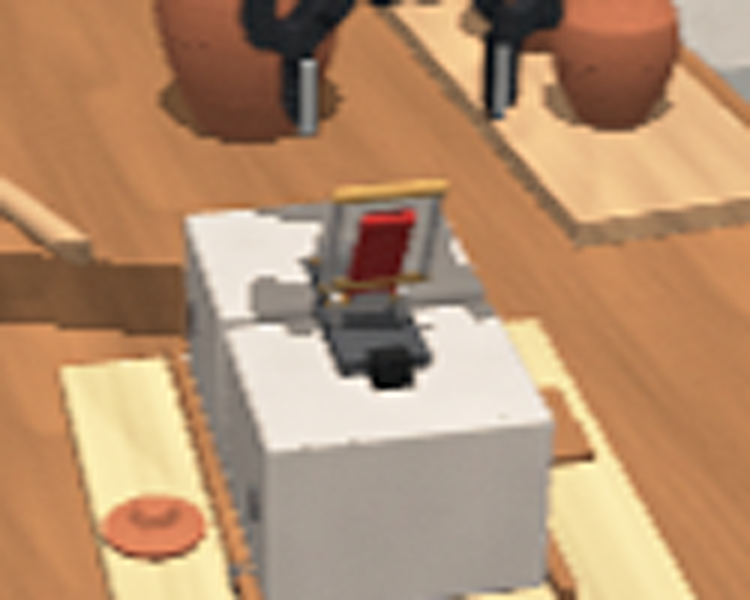

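Request:
arm_command:
  motion: "0.05 -0.25 2 0.01 0 0 0.8; 0.05 -0.25 1.9 0.01 0 0 0.8; 0 0 0 0 0 0 0.8"

```text
time_s: 3.0
tool_pos: [556.1, -103.6, 211.3]
tcp_rot: [0.999, -0.05, 0.003, -0.003]
ft_force: [-0.4, -0.1, 0.4]
width: 0.901
```

```bash
python3 mv.py -68.3 0.6 203 1
python3 - <<'E'
from fit import *
import cv2
s=cams.get_image("side")
cv2.imwrite("pics/s2z.png",cv2.resize(s[140:240,265:390],None,fx=6,fy=6,interpolation=cv2.INTER_CUBIC)[:600])
E
```

```text
t 3.0 mould [-68.94  -4.48 211.28] F [-0.42 -0.11  0.45] w 0.901 dist 9.7 rot [-0.01 -0.01 -0.01]
[-0.51 -0.06  0.82] [-0.01 -0.01 -0.01]
```

View pics/s2z.png

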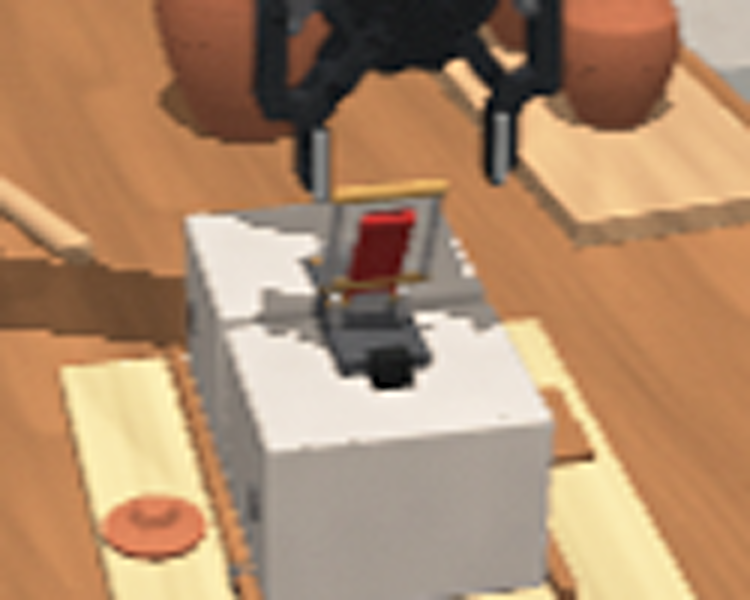

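Request:
arm_command:
  motion: "-0.55 -0.05 0.8 -0.01 -0.01 -0.01 0.7; 0 0 0 0 0 0 0.6"
  squeeze: 25

```text
time_s: 3.25
tool_pos: [552.7, -103.4, 207.1]
tcp_rot: [0.999, -0.045, 0.001, 0.003]
ft_force: [0.6, -0.5, -0.0]
width: 0.806
```

```bash
python3 mv.py -68.3 0.6 203 1
python3 - <<'E'
from fit import *
import cv2
s=cams.get_image("side")
cv2.imwrite("pics/s3z.png",cv2.resize(s[140:240,265:390],None,fx=6,fy=6,interpolation=cv2.INTER_CUBIC)[:600])
E
```

```text
t 3.25 mould [-69.06  -1.1  207.08] F [ 0.64 -0.53 -0.05] w 0.806 dist 4.5 rot [ 0.01 -0.    0.  ]
[-0.17 -0.08  0.41] [ 0.01 -0.    0.  ]
```

View pics/s3z.png

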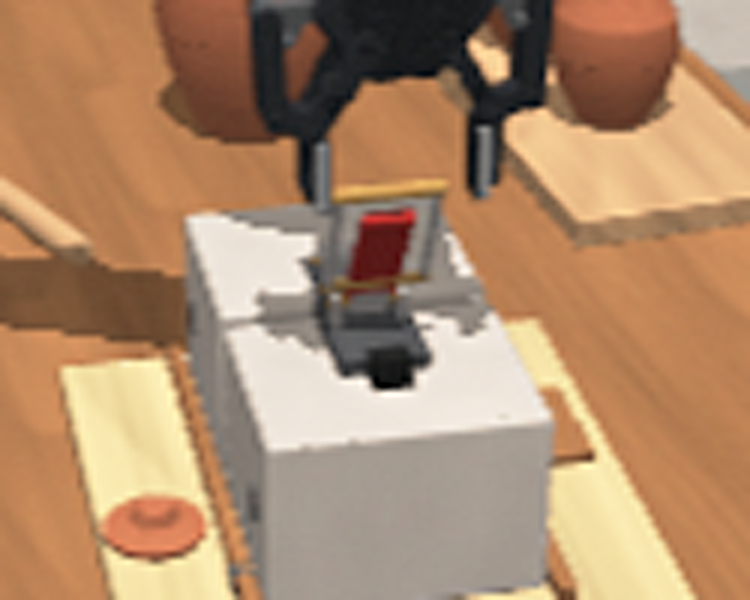

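Request:
arm_command:
  motion: "-0.4 -0.05 0.6 0.005 0 0 0.6; 0 0 0 0 0 0 0.5; 0 0 0 0 0 0 0.3; 0 0 0 0 0 0 0.3"
  squeeze: 25

```text
time_s: 3.7
tool_pos: [548.9, -103.5, 203.2]
tcp_rot: [0.999, -0.045, 0.003, 0.001]
ft_force: [-0.3, 0.6, -0.0]
width: 0.65
```

```bash
python3 mv.py -68.3 0.6 203 1
python3 - <<'E'
from fit import *
import cv2
s=cams.get_image("side")
cv2.imwrite("pics/s4z.png",cv2.resize(s[140:240,265:390],None,fx=6,fy=6,interpolation=cv2.INTER_CUBIC)[:600])
E
```

```text
t 3.7 mould [-69.49   2.68 203.2 ] F [-0.28  0.65 -0.  ] w 0.65 dist 2.4 rot [ 0.   -0.01  0.  ]
[ 0.21 -0.12  0.02] [ 0.   -0.01  0.  ]
```

View pics/s4z.png

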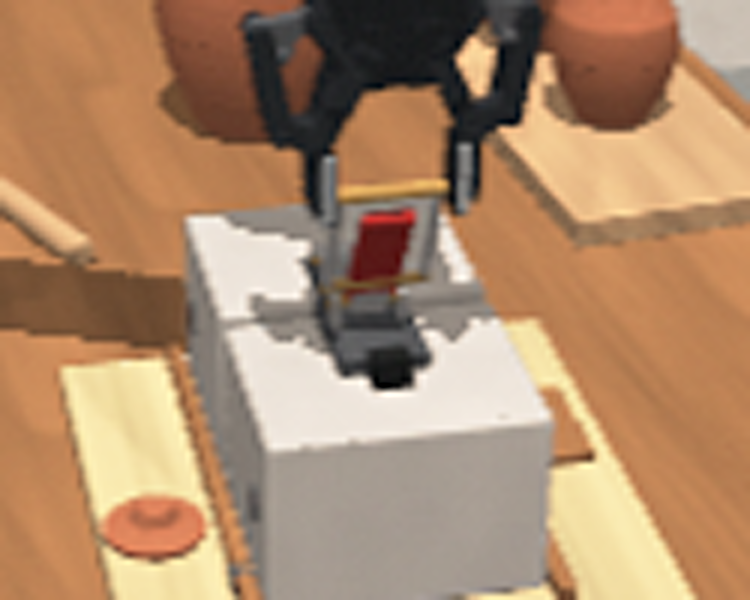

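Request:
arm_command:
  motion: "0 0 0 0 0 0 0.1; 0 0 0 0 0 0 0; 0 0 0 0 0 0 0; 0 0 0 0 0 0 0; 0 0 0 0 0 0 0"
  squeeze: 25

```text
time_s: 4.25
tool_pos: [548.9, -103.6, 203.6]
tcp_rot: [0.999, -0.045, 0.003, 0.001]
ft_force: [-1.9, -0.3, 1.7]
width: 0.619
```

```bash
python3 mv.py -68.3 0.6 203 1
python3 - <<'E'
from fit import *
import cv2
s=cams.get_image("side")
cv2.imwrite("pics/s5z.png",cv2.resize(s[140:240,265:390],None,fx=6,fy=6,interpolation=cv2.INTER_CUBIC)[:600])
E
```

```text
t 4.25 mould [-69.61   2.66 203.62] F [-1.95 -0.3   1.68] w 0.619 dist 2.5 rot [ 0.   -0.01  0.  ]
[ 0.21 -0.13  0.06] [ 0.   -0.01  0.  ]
```

View pics/s5z.png

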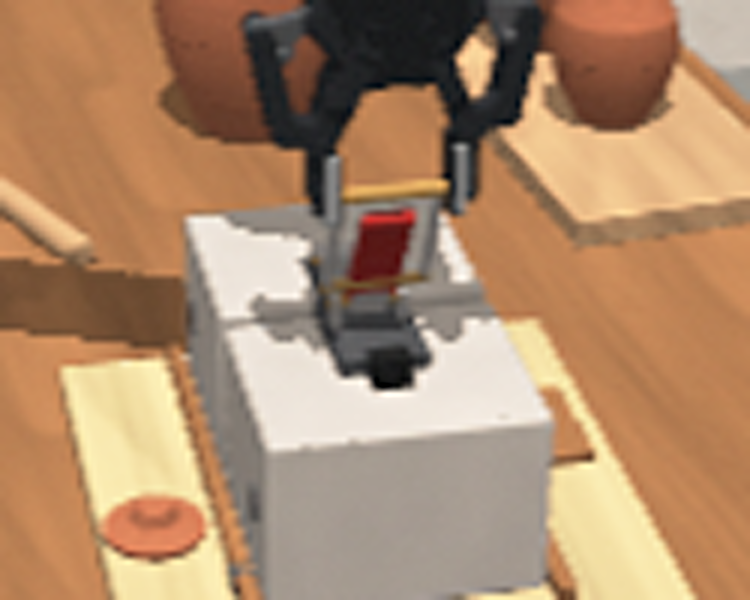

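Request:
arm_command:
  motion: "0 -0.7 -0.4 0 0 0 0; 0 -0.8 -0.25 0 0 0 0; 0 -0.8 -0.15 0 0 0 0; 0 -0.8 -0.1 0 0 0 0; 0 0 0 0 0 0 0"
  squeeze: 40

```text
time_s: 4.8
tool_pos: [551.9, -71.5, 211.1]
tcp_rot: [0.999, -0.045, 0.002, 0.003]
ft_force: [-0.2, -1.7, -0.7]
width: 0.61
```

```bash
python3 mv.py -39.5 2 210 1
```

```text
t 4.8 mould [-37.33   2.68 211.09] F [-0.18 -1.7  -0.67] w 0.61 dist 2.5 rot [ 0.01 -0.01  0.  ]
[0.07 0.22 0.11] [ 0.01 -0.    0.  ]
```

Request:
arm_command:
  motion: "0 -0.9 0.05 0 0 0 0; 0 -0.9 0.2 0 0 0 0; 0 -0.9 0.3 0 0 0 0; 0 -0.9 0.4 0 0 0 0; 0 0 0 0 0 0 0"

```text
time_s: 5.3
tool_pos: [555.4, -34.6, 201.5]
tcp_rot: [0.999, -0.046, 0.003, 0.004]
ft_force: [0.4, -2.4, -1.6]
width: 0.609
```

```bash
python3 mv.py -1.8 2 199.5 1;  python3 - <<'E'
from fit import *
import cv2
s=cams.get_image("side")
cv2.imwrite("pics/s6z.png",cv2.resize(s[120:220,265:390],None,fx=6,fy=6,interpolation=cv2.INTER_CUBIC)[:600])
E
```

```text
t 5.3 mould [ -0.26   2.61 201.45] F [ 0.41 -2.35 -1.62] w 0.609 dist 2.6 rot [ 0.01 -0.01  0.  ]
[0.06 0.15 0.2 ] [ 0.01 -0.01  0.  ]
```

View pics/s6z.png

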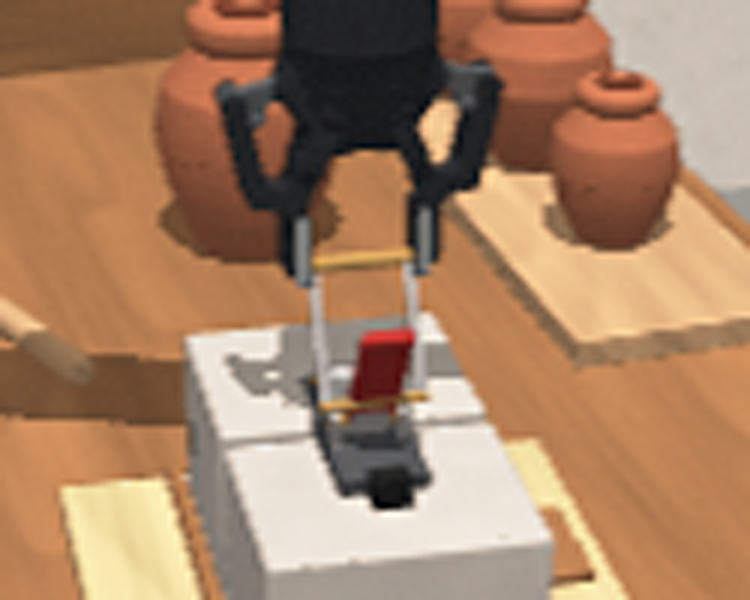

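Request:
arm_command:
  motion: "0 -0.8 0.6 0 0 0 0; 0 -0.7 0.8 0 0 0 0; 0 -0.6 0.9 0 0 0 0; 0 -0.5 1 0 0 0 0; 0 0 0 0 0 0 0"

```text
time_s: 5.85
tool_pos: [558.1, -4.7, 166.8]
tcp_rot: [0.999, -0.046, 0.003, 0.002]
ft_force: [-0.7, -0.6, 1.9]
width: 0.602
```

```bash
python3 mv.py 42 1 135 3
```

```text
t 5.85 mould [ 29.73   2.67 166.8 ] F [-0.67 -0.64  1.85] w 0.602 dist 34.1 rot [ 0.   -0.01  0.  ]
[ 0.05 -0.41  1.06] [ 0. -0.  0.]
[ 0.05 -0.41  1.06] [ 0. -0.  0.]
[ 0.05 -0.41  1.06] [ 0. -0.  0.]
```

Request:
arm_command:
  motion: "0 -0.5 0.8 0 0 0 0; 0 -0.5 0.8 0 0 0 0; 0 -0.4 0.8 0 0 0 0; 0 0 0 0 0 0 0"

```text
time_s: 6.25
tool_pos: [559.0, 3.3, 140.0]
tcp_rot: [0.999, -0.048, 0.003, 0.007]
ft_force: [0.4, 0.7, 0.8]
width: 0.612
```

```bash
python3 mv.py 42 1 135 1;  python3 - <<'E'
from fit import *
import cv2
s=cams.get_image("side")
cv2.imwrite("pics/s7z.png",cv2.resize(s[120:220,265:390],None,fx=6,fy=6,interpolation=cv2.INTER_CUBIC)[:600])
s=cams.get_image("top")
cv2.imwrite("pics/t7z.png",cv2.resize(s[140:260,270:400],None,fx=5,fy=5,interpolation=cv2.INTER_CUBIC)[:600])
E
```

```text
t 6.25 mould [ 37.76   2.55 140.  ] F [0.42 0.71 0.76] w 0.612 dist 6.7 rot [ 0.01 -0.01 -0.  ]
[ 0.15 -0.43  0.5 ] [ 0.01 -0.01 -0.  ]
```

View pics/s7z.png

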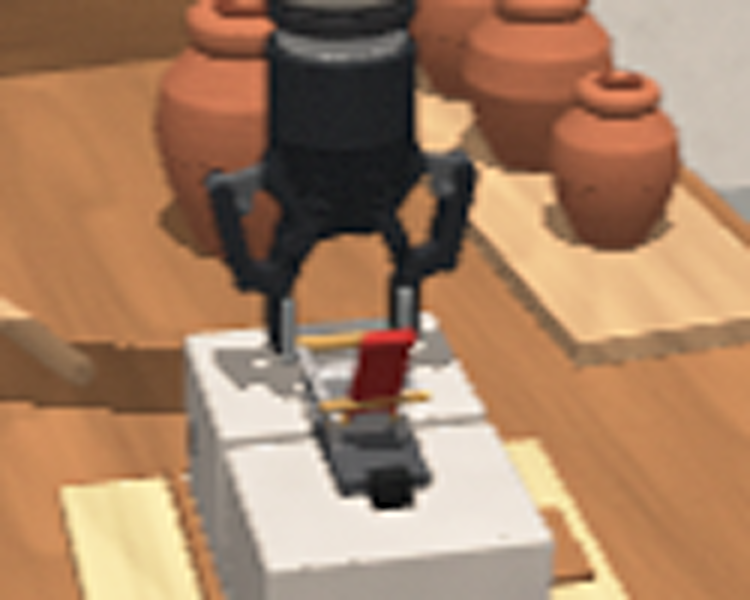

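View pics/t7z.png

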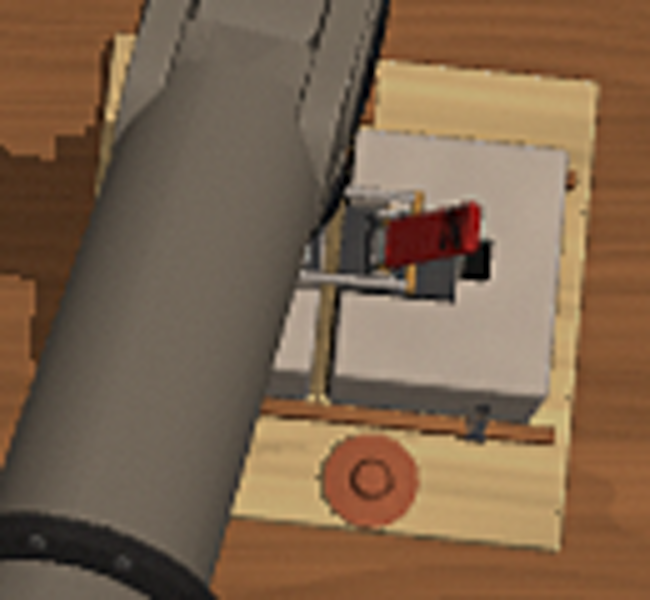

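Request:
arm_command:
  motion: "0 0 0 0 0 0 0.5; 0 0 0 0 0 0 1; 0 0 0 0 0 0 1; 0 0 -2 0 0 0 1; 0 0 -4 0 0 0 1"

```text
time_s: 6.85
tool_pos: [555.6, 9.4, 197.4]
tcp_rot: [0.999, -0.046, -0.002, 0.004]
ft_force: [-0.0, 0.4, -0.2]
width: 0.999
```

Request:
arm_command:
  motion: "0 0 -4.5 0 0 0 1; 0 0 -4.5 0 0 0 1; 0 3 0 0 0 0 -1; 0 3.5 0 0 0 0 -1; 0 0 0 0 0 0 -1"

```text
time_s: 7.35
tool_pos: [554.1, -53.1, 298.8]
tcp_rot: [0.999, -0.042, 0.005, 0.002]
ft_force: [-0.5, -0.9, -0.1]
width: 0.513
```

```bash
python3 mv.py -100 0.6 270 3;  python3 - <<'E'
from fit import *
import cv2
s=cams.get_image("side")
cv2.imwrite("pics/s8z.png",cv2.resize(s[120:220,265:390],None,fx=6,fy=6,interpolation=cv2.INTER_CUBIC)[:600])
E
```

```text
t 7.35 mould [-18.84   2.13 298.83] F [-0.5  -0.92 -0.11] w 0.513 dist 86.1 rot [ 0.   -0.01  0.01]
[0.01 2.7  0.97] [ 0. -0.  0.]
[0.03 2.7  0.97] [ 0. -0.  0.]
[0.04 2.7  0.96] [ 0. -0.  0.]
```

View pics/s8z.png

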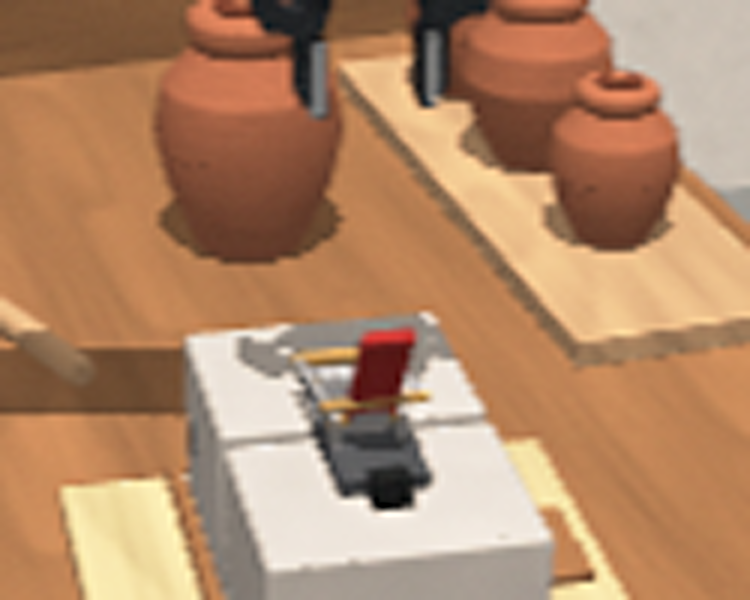

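Request:
arm_command:
  motion: "0 3 0 0 0 0 -1; 0 3 0 0 0 0 -1; 0 2.5 1 0 0 0 -1; 0 1 2 0 0 0 -1; 0 0 0 0 0 0 -1"

```text
time_s: 7.9
tool_pos: [550.4, -137.3, 266.2]
tcp_rot: [0.999, -0.033, 0.005, -0.004]
ft_force: [0.1, 0.9, 0.0]
width: -0.0
```

```bash
python3 mv.py -105 0.6 178 3;  python3 - <<'E'
from fit import *
import cv2
s=cams.get_image("side")
cv2.imwrite("pics/s9z.png",cv2.resize(s[120:220,265:390],None,fx=6,fy=6,interpolation=cv2.INTER_CUBIC)[:600])
E
```

```text
t 7.9 mould [-102.98   -1.95  266.21] F [0.1  0.88 0.03] w -0.0 dist 88.3 rot [-0.01 -0.01  0.03]
[-0.12  0.09  2.94] [-0.   -0.    0.01]
[-0.11  0.08  2.94] [-0.   -0.    0.01]
[-0.1   0.07  2.94] [-0.   -0.    0.01]
```

View pics/s9z.png

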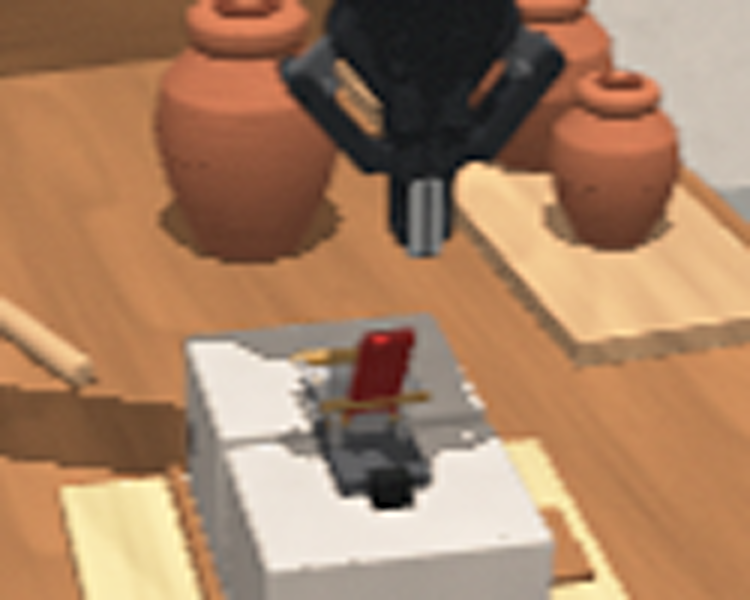

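Request:
arm_command:
  motion: "-0.15 0.1 3 0 0 0.01 -1; -0.15 0.1 3 0 0 0.01 -1; -0.1 0.1 3 0 0 0.01 -1; 0 0 0 0 0 0 -1"

```text
time_s: 8.35
tool_pos: [554.5, -130.6, 179.7]
tcp_rot: [0.999, -0.042, 0.011, -0.006]
ft_force: [-0.6, 1.3, -1.2]
width: -0.001
```

```bash
python3 mv.py -105 0.6 178 3;  python3 - <<'E'
from fit import *
import cv2
s=cams.get_image("side")
cv2.imwrite("pics/s10z.png",cv2.resize(s[120:220,265:390],None,fx=6,fy=6,interpolation=cv2.INTER_CUBIC)[:600])
E
```

```text
t 8.35 mould [-95.94  -5.46 179.72] F [-0.63  1.29 -1.16] w -0.001 dist 11.0 rot [-0.01 -0.02  0.01]
[-0.21  0.3   0.05] [-0.   -0.01  0.  ]
[-0.2   0.3   0.05] [-0.   -0.01  0.  ]
[-0.2   0.3   0.05] [-0.   -0.01  0.  ]
```

View pics/s10z.png

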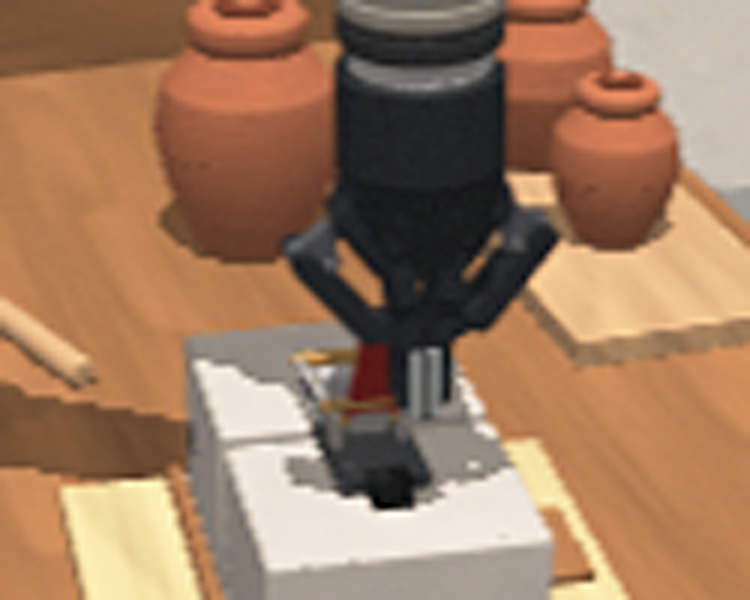

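Request:
arm_command:
  motion: "-0.7 0.2 0 -0.01 -0.02 0.01 -1; 0 0 0 0 0 0 -1; 0 -0.6 0 0 0 0 -1; 0 -0.6 0 0 0 0 -1; 0 0 0 0 0 0 -1"

```text
time_s: 8.9
tool_pos: [555.5, -118.5, 189.8]
tcp_rot: [0.999, -0.044, 0.009, -0.001]
ft_force: [0.0, 0.5, 0.0]
width: 0.003
```

```bash
python3 mv.py -30 0.6 178 6
```

```text
t 8.9 mould [-83.81  -5.26 189.83] F [0.04 0.55 0.03] w 0.003 dist 55.4 rot [-0.   -0.02  0.  ]
[-0.1 -0.9  0.2] [-0. -0.  0.]
[-0.1 -0.9  0.2] [-0. -0.  0.]
[-0.1 -0.9  0.2] [-0. -0.  0.]
[-0.1 -0.9  0.2] [-0. -0.  0.]
[-0.1 -0.9  0.2] [-0. -0.  0.]
[-0.1 -0.9  0.2] [-0. -0.  0.]
```

Run:
```python
from plant import manip
s=manip.sense();print(s["qpos"].round(3),s["joint_vel"].round(3),s["joint_torque"].round(1),s["ft_force"].round(2),s["tool_pos"].round(1),s["tcp_rot"].round(3))
```

```text
[-0.38   0.438  0.792  1.57  -0.331  1.252  0.375] [-0.    -0.008  0.009 -0.008  0.008 -0.    -0.002] [  0.3 -36.    7.5 -21.7   0.   -0.1  -0. ] [0.04 0.55 0.03] [ 555.5 -118.5  189.8] [ 0.999 -0.044  0.009 -0.001]
```

Request:
arm_command:
  motion: "0 0 0 0 0 0 -1; 0 0 0 0 0 0 -1"

```text
time_s: 9.1
tool_pos: [555.8, -118.2, 190.5]
tcp_rot: [0.999, -0.044, 0.01, -0.001]
ft_force: [-0.5, 0.5, 0.3]
width: 0.001
```

```bash
python3 mv.py -80 0.6 178 1;  python3 - <<'E'
from fit import *
import cv2
s=cams.get_image("side")
cv2.imwrite("pics/s11z.png",cv2.resize(s[120:220,265:390],None,fx=6,fy=6,interpolation=cv2.INTER_CUBIC)[:600])
E
```

```text
t 9.1 mould [-83.52  -5.58 190.45] F [-0.47  0.49  0.31] w 0.001 dist 14.3 rot [-0.   -0.02  0.01]
[-0.64 -0.35  1.23] [-0.   -0.02  0.01]
```

View pics/s11z.png

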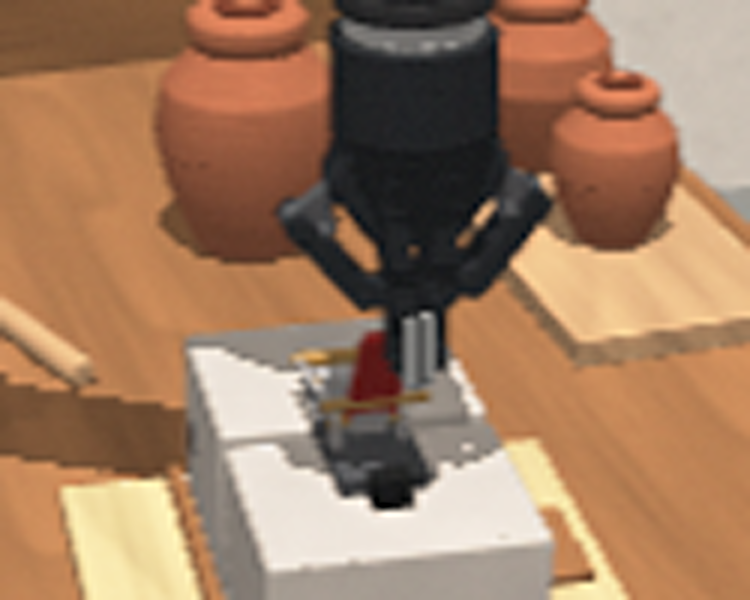

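Request:
arm_command:
  motion: "-0.4 0 0.7 0 -0.01 0 -1; -0.4 0 0.7 0 -0.01 0 -1; 0 0 0 0 0 0 -1"

```text
time_s: 9.45
tool_pos: [546.7, -118.2, 174.7]
tcp_rot: [0.999, -0.045, -0.001, -0.001]
ft_force: [-0.1, 0.1, 0.8]
width: 0.003
```

```bash
python3 mv.py -80 0.6 178 1
```

```text
t 9.45 mould [-84.31   3.48 174.75] F [-0.13  0.06  0.81] w 0.003 dist 6.1 rot [-0.  0.  0.]
[ 0.29 -0.43 -0.33] [-0.  0.  0.]
```

Request:
arm_command:
  motion: "0.1 -0.7 0 0 0 0 -1; 0.1 -0.7 0 0 0 0 -1; 0 -0.7 0 0 0 0 -1; 0 -0.7 0 0 0 0 -1; 0 0 0 0 0 0 -1"

```text
time_s: 9.95
tool_pos: [548.4, -108.4, 178.9]
tcp_rot: [0.999, -0.053, -0.001, 0.012]
ft_force: [-0.5, -0.2, -0.1]
width: 0.002
```

```bash
python3 mv.py -40 0.6 178 3;  python3 - <<'E'
from fit import *
import cv2
s=cams.get_image("side")
cv2.imwrite("pics/s12z.png",cv2.resize(s[120:220,265:390],None,fx=6,fy=6,interpolation=cv2.INTER_CUBIC)[:600])
E
```

```text
t 9.95 mould [-74.48   2.68 178.91] F [-0.51 -0.19 -0.12] w 0.002 dist 34.6 rot [ 0.02  0.   -0.01]
[ 0.06 -1.15  0.  ] [ 0.01  0.   -0.  ]
[ 0.06 -1.15  0.01] [ 0.01  0.   -0.  ]
[ 0.06 -1.15  0.02] [ 0.01  0.   -0.  ]
```

View pics/s12z.png

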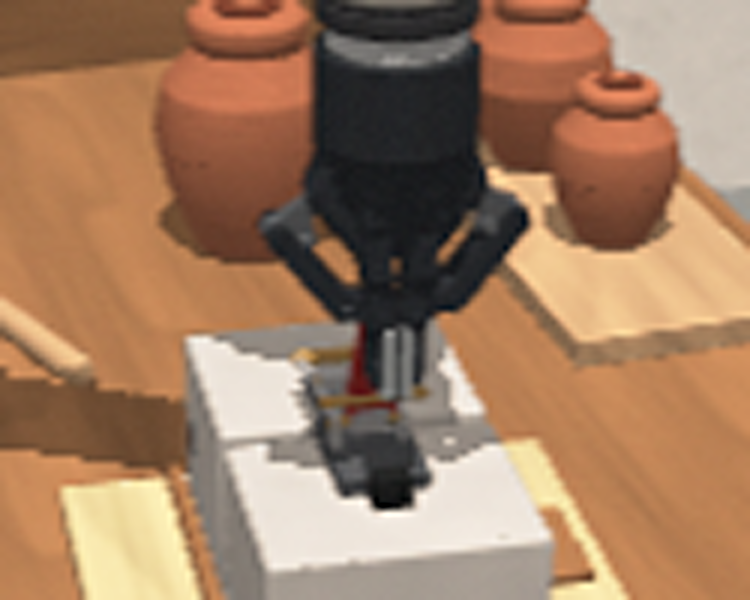

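Request:
arm_command:
  motion: "0.05 -1.2 0 0.01 0 0 -1; 0.05 -1.2 0 0 0 0 -1; 0 -1.2 0 0 0 0 -1; 0 0 0 0 0 0 -1"

```text
time_s: 10.4
tool_pos: [553.8, -79.7, 181.1]
tcp_rot: [0.998, -0.056, 0.002, 0.012]
ft_force: [0.1, -0.5, -0.7]
width: 0.002
```

```bash
python3 mv.py -40 0.6 178 3;  python3 - <<'E'
from fit import *
import cv2
s=cams.get_image("side")
cv2.imwrite("pics/s13z.png",cv2.resize(s[120:220,265:390],None,fx=6,fy=6,interpolation=cv2.INTER_CUBIC)[:600])
E
```

```text
t 10.4 mould [-45.34   0.02 181.07] F [ 0.14 -0.45 -0.71] w 0.002 dist 6.2 rot [ 0.02 -0.   -0.02]
[-0.02 -0.18  0.1 ] [ 0.01 -0.   -0.01]
[-0.02 -0.18  0.1 ] [ 0.01 -0.   -0.01]
[-0.02 -0.18  0.1 ] [ 0.01 -0.   -0.01]
```

View pics/s13z.png

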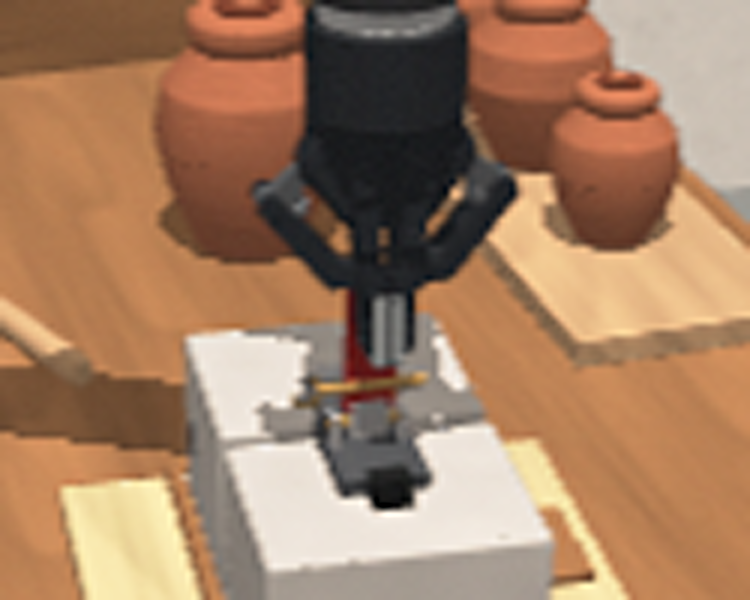

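Request:
arm_command:
  motion: "0 -0.8 0.1 0.01 0 -0.01 -1; 0 -0.8 0 0 0 0 -1; 0 0 0 0 0 0 -1"

```text
time_s: 10.75
tool_pos: [555.2, -67.0, 179.7]
tcp_rot: [0.999, -0.053, 0.002, 0.009]
ft_force: [-0.0, -0.3, 0.1]
width: 0.0
```

```bash
python3 mv.py -30 0.6 178 1;  python3 - <<'E'
from fit import *
import cv2
s=cams.get_image("side")
cv2.imwrite("pics/s14z.png",cv2.resize(s[120:220,265:390],None,fx=6,fy=6,interpolation=cv2.INTER_CUBIC)[:600])
E
```

```text
t 10.75 mould [-32.53  -0.21 179.71] F [-0.01 -0.32  0.08] w 0.0 dist 3.2 rot [ 0.02 -0.01 -0.01]
[-0.09 -0.25  0.17] [ 0.02 -0.   -0.01]
```

View pics/s14z.png

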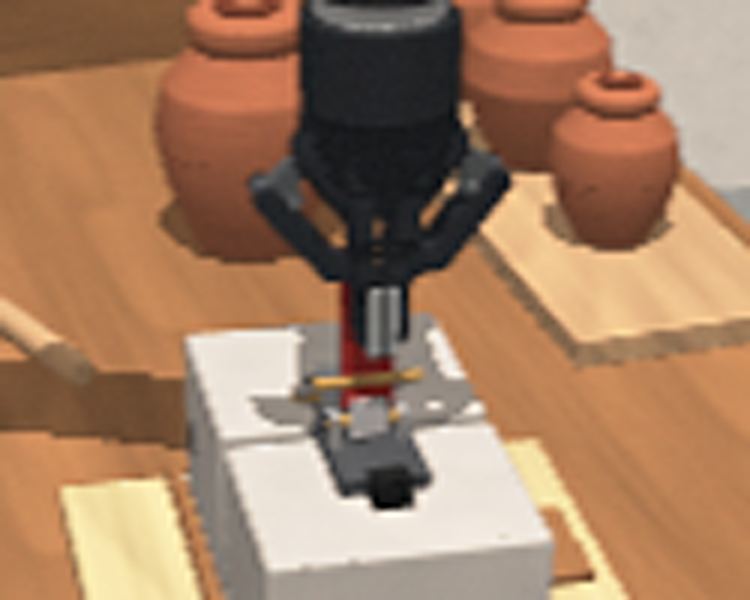

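Request:
arm_command:
  motion: "0 -0.7 0.1 0.01 0 -0.01 -1; 0 0 0 0 0 0 -1; 0 3 0 0 0 0 -1; 0 2 -3 0 0 0 -1; 0 0 -4 0 0 0 -1"

```text
time_s: 11.3
tool_pos: [547.5, -103.6, 243.0]
tcp_rot: [0.999, -0.045, -0.005, -0.001]
ft_force: [1.1, -0.7, 1.4]
width: 0.003
```

Request:
arm_command:
  motion: "0 0 -5 0 0 0 -1; -4 0 -1 0 0 0 -1; -5 0 0 0 0 0 -1; -5 0 0 0 0 0 -1; -5 0 0 0 0 0 -1"

```text
time_s: 11.8
tool_pos: [364.4, -79.6, 308.5]
tcp_rot: [0.999, -0.04, 0.0, -0.003]
ft_force: [-1.0, 1.1, 0.6]
width: -0.005
```

```bash
python3 mv.py 30 0.6 260 1;  python3 - <<'E'
from fit import *
import cv2
s=cams.get_image("side")
cv2.imwrite("pics/s15z.png",cv2.resize(s[140:220,290:390],None,fx=7,fy=7,interpolation=cv2.INTER_CUBIC)[:600])
s=cams.get_image("top")
cv2.imwrite("pics/t15z.png",cv2.resize(s[150:240,280:400],None,fx=6,fy=6,interpolation=cv2.INTER_CUBIC)[:600])
E
```

```text
t 11.8 mould [-62.85 188.55 308.53] F [-1.05  1.09  0.57] w -0.005 dist 215.2 rot [-0.01  0.    0.01]
[18.91 -9.02  4.9 ] [-0.01  0.    0.01]
```

View pics/s15z.png

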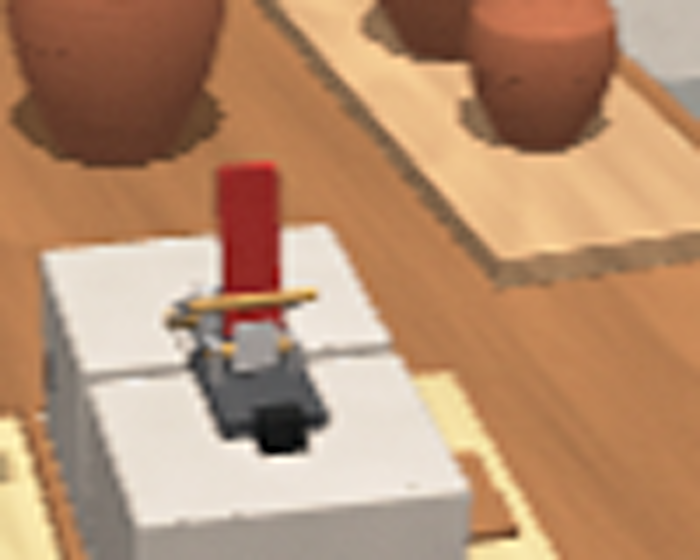

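View pics/t15z.png

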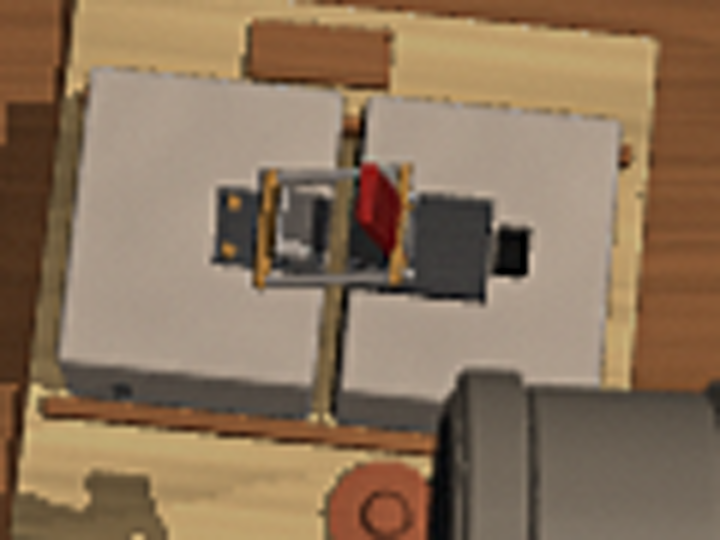

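```bash
python3 - <<'E'
from fit import *
t=lambda p:(np.array(p)+.5)/6-.5+[280,150]
s=lambda p:(np.array(p)+.5)/7-.5+[290,140]
for nm,a,b in [("bar+y",(263,284),(170,321)),("levtip+y",(378,243),(218,168)),("levtip-y",(362,172),(277,165))]:
  for o in (0,1):
    q=tr(t(a),s(b),V[3:6]*o,V[6:9]*o);print(nm,toM(q.x),q.fun)
E
python3 mv.py 40 0 240 1
```

```text
bar+y [ 35.8   25.21 119.55] [ 0.01 -0.06 -0.07  0.02]
bar+y [ 35.82  25.17 123.13] [ 0.   -0.01 -0.01  0.  ]
levtip+y [-12.42  18.7  215.55] [ 0.28 -1.37 -1.56  0.38]
levtip+y [-12.4   18.66 219.14] [ 0.27 -1.31 -1.5   0.37]
levtip-y [ -2.71 -10.86 210.02] [ 0.16 -0.75 -0.85  0.22]
levtip-y [ -2.7  -10.9  213.61] [ 0.15 -0.69 -0.79  0.2 ]
t 11.9 mould [-63.47 193.83 308.61] F [ 1.21 -0.45 -0.16] w -0.0 dist 230.2 rot [-0.02  0.    0.01]
[19.55 -9.94  7.  ] [-0.02  0.    0.02]
```

Request:
arm_command:
  motion: "4 -2.2 0 -0.005 0 0 -1; 4 -2.2 0 -0.005 0 0 -1; 4 -2.2 0 -0.005 0 0 -1; 4 -2.2 0 0 0 0 -1; 2.5 -1 0 0 0 0 -1"

```text
time_s: 12.4
tool_pos: [554.0, 16.6, 311.9]
tcp_rot: [0.999, -0.032, 0.002, -0.016]
ft_force: [-0.4, 1.0, 1.3]
width: -0.004
```

```bash
python3 mv.py 35 1 260 2
```

```text
t 12.4 mould [ 50.6    8.7  311.91] F [-0.43  0.97  1.29] w -0.004 dist 54.7 rot [-0.03 -0.    0.03]
[0.36 0.88 2.57] [-0.02 -0.    0.01]
[0.37 0.83 2.58] [-0.02 -0.    0.01]
```

Request:
arm_command:
  motion: "0.3 0.8 2.5 -0.015 0 0.015 -1; 0.3 0.5 2.5 -0.015 0 0.015 -1; 0 0 2.5 0 0 0 -1; 0 0 1.5 0 0 0 -1; 0 0 0 0 0 0 -1"

```text
time_s: 12.9
tool_pos: [566.1, 17.8, 211.4]
tcp_rot: [0.999, -0.04, -0.001, -0.004]
ft_force: [0.0, 0.5, 0.2]
width: 0.003
```

```bash
python3 mv.py 30 1 192 2
```

```text
t 12.9 mould [ 52.87  -3.22 211.45] F [0.04 0.52 0.15] w 0.003 dist 30.3 rot [-0.01  0.    0.01]
[-0.22  1.15  0.96] [-0.    0.    0.01]
[-0.22  1.15  0.97] [-0.    0.    0.01]
```

Request:
arm_command:
  motion: "-0.2 1.2 1 0 0 0.01 -1; -0.2 1.2 1 0 0 0.01 -1; 0 0 0 0 0 0 -1"

```text
time_s: 13.2
tool_pos: [560.5, -5.9, 190.1]
tcp_rot: [0.999, -0.05, -0.001, -0.005]
ft_force: [-1.6, 0.6, -1.1]
width: -0.002
```

```bash
python3 mv.py 0 1 190 3
python3 - <<'E'
from fit import *
import cv2
s=cams.get_image("side")
cv2.imwrite("pics/s16z.png",cv2.resize(s[120:220,275:390],None,fx=6,fy=6,interpolation=cv2.INTER_CUBIC)[:600])
E
```

```text
t 13.2 mould [ 28.75   0.14 190.05] F [-1.56  0.6  -1.06] w -0.002 dist 28.8 rot [-0.01  0.   -0.01]
[-0.02  0.96 -0.01] [-0.  0. -0.]
[-0.02  0.96 -0.  ] [-0.  0. -0.]
[-0.03  0.96 -0.  ] [-0.  0. -0.]
```

View pics/s16z.png

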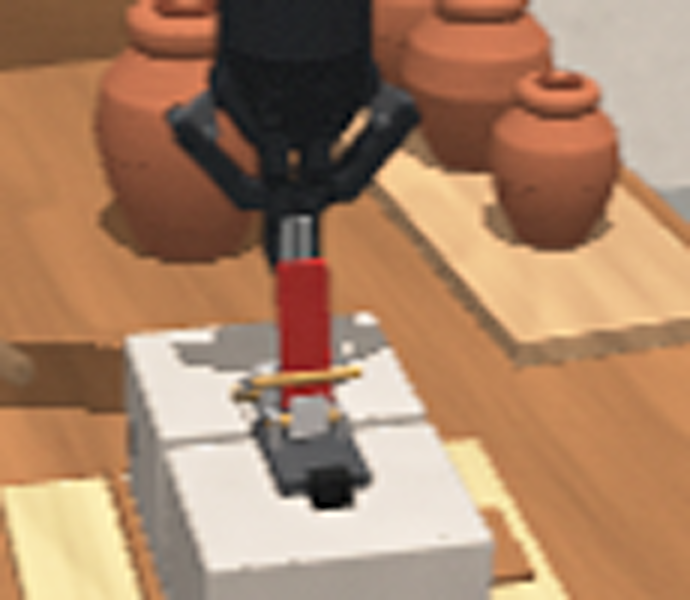

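Request:
arm_command:
  motion: "0 1 0 0 0 0 -1; 0 1 0 0 0 0 -1; 0 1 0 0 0 0 -1; 0 1 0 0 0 0 -1; 0 0 0 0 0 0 -1"

```text
time_s: 13.75
tool_pos: [559.3, -43.7, 193.8]
tcp_rot: [0.999, -0.047, 0.003, -0.01]
ft_force: [0.2, -0.2, -0.2]
width: 0.0
```

```bash
python3 mv.py -20 1 190 1
python3 - <<'E'
from fit import *
import cv2
s=cams.get_image("side")
cv2.imwrite("pics/s17z.png",cv2.resize(s[120:220,275:390],None,fx=6,fy=6,interpolation=cv2.INTER_CUBIC)[:600])
E
```

```text
t 13.75 mould [ -9.02  -2.11 193.77] F [ 0.21 -0.24 -0.16] w 0.0 dist 12.0 rot [-0.02 -0.01 -0.  ]
[-0.31  1.11  0.35] [-0.02 -0.   -0.  ]
```

View pics/s17z.png

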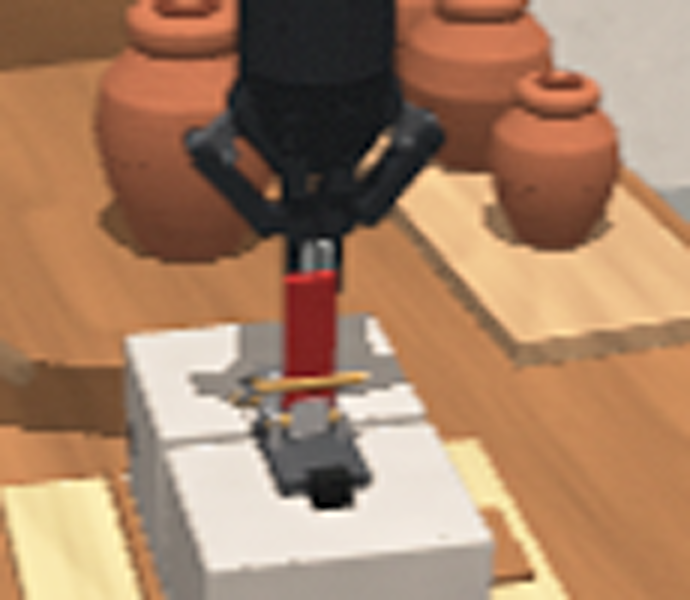

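Request:
arm_command:
  motion: "-0.2 1 0.1 -0.01 0 0 -1; -0.1 1 0 -0.01 0 0 -1; 0 1 0.3 0 0 0 -1; 0 1 0.4 0 0 0 -1"

```text
time_s: 14.2
tool_pos: [556.5, -71.3, 188.2]
tcp_rot: [0.999, -0.04, 0.005, -0.008]
ft_force: [-5.7, 9.0, 16.4]
width: -0.0
```

```bash
python3 mv.py -42 1 189 1
python3 - <<'E'
from fit import *
import cv2
s=cams.get_image("side")
cv2.imwrite("pics/s18z.png",cv2.resize(s[120:220,275:390],None,fx=6,fy=6,interpolation=cv2.INTER_CUBIC)[:600])
E
```

```text
t 14.2 mould [-36.71  -1.94 188.18] F [-5.69  9.02 16.4 ] w -0.0 dist 6.1 rot [-0.02 -0.01  0.01]
[-0.3   0.52 -0.09] [-0.02 -0.01  0.01]
```

View pics/s18z.png

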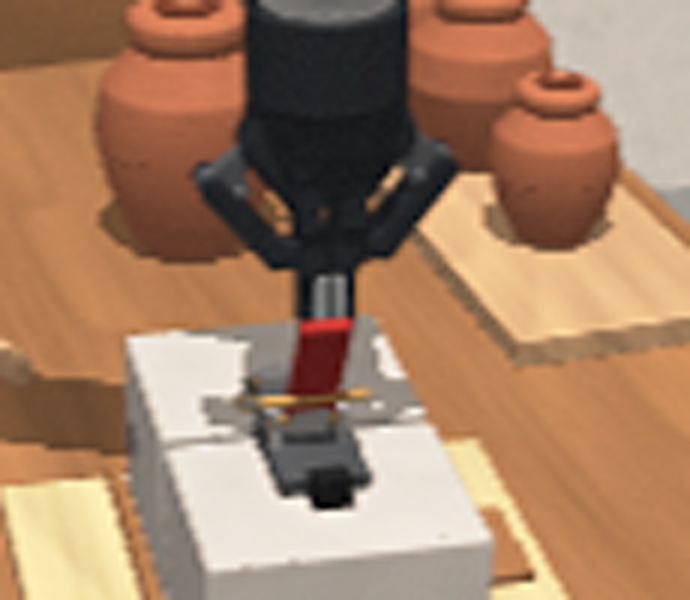

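Request:
arm_command:
  motion: "-0.1 1 0.7 -0.01 0 0 -1; -0.1 0.9 0.8 -0.01 0 0 -1"

```text
time_s: 14.45
tool_pos: [555.5, -85.1, 178.6]
tcp_rot: [0.999, -0.038, 0.007, -0.003]
ft_force: [-4.8, 5.6, 15.4]
width: 0.005
```

```bash
python3 mv.py -56 1 178 1
python3 - <<'E'
from fit import *
import cv2
s=cams.get_image("side")
cv2.imwrite("pics/s19z.png",cv2.resize(s[120:220,275:390],None,fx=6,fy=6,interpolation=cv2.INTER_CUBIC)[:600])
s=cams.get_image("top")
cv2.imwrite("pics/t19z.png",cv2.resize(s[150:240,280:400],None,fx=6,fy=6,interpolation=cv2.INTER_CUBIC)[:600])
E
```

```text
t 14.45 mould [-50.54  -2.2  178.6 ] F [-4.83  5.63 15.36] w 0.005 dist 6.4 rot [-0.01 -0.01  0.02]
[-0.33  0.54  0.05] [-0.01 -0.01  0.02]
```

View pics/s19z.png

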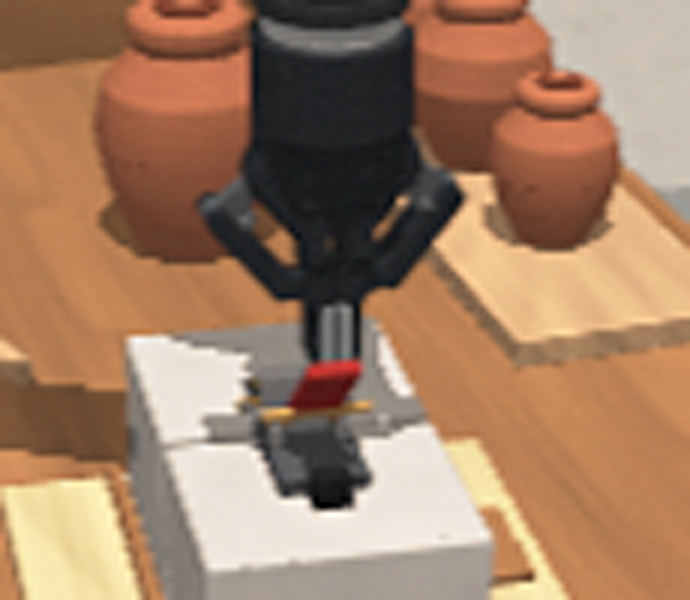

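View pics/t19z.png

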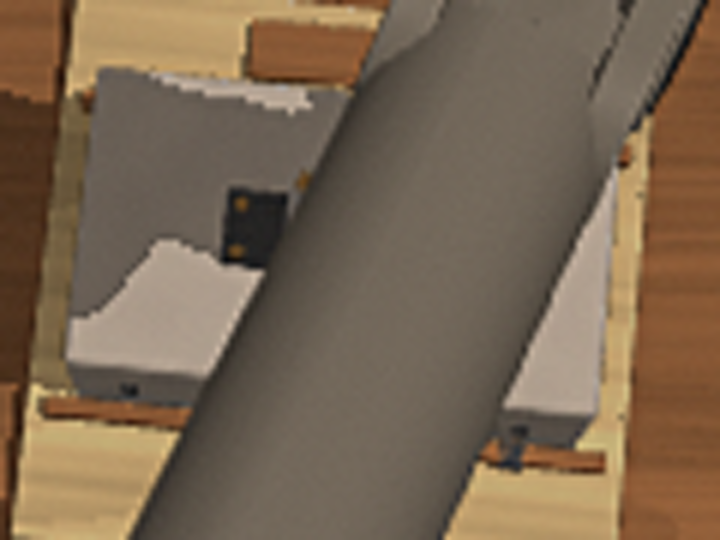

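Request:
arm_command:
  motion: "-0.2 0.7 0.9 -0.01 0 0.01 -1; -0.1 0.7 0.9 0 0 0.01 -1"

```text
time_s: 14.75
tool_pos: [554.4, -97.4, 164.1]
tcp_rot: [0.999, -0.046, 0.011, 0.001]
ft_force: [-0.5, 4.3, 3.2]
width: 0.001
```

```bash
python3 mv.py -67 1 164 1
```

```text
t 14.75 mould [-62.88  -2.22 164.1 ] F [-0.47  4.3   3.17] w 0.001 dist 5.2 rot [ 0.   -0.02  0.  ]
[-0.32  0.41  0.  ] [ 0.   -0.02  0.  ]
```

Request:
arm_command:
  motion: "-0.2 0.4 0.5 0 -0.01 0 -1; -0.1 0.3 0.4 0 -0.01 0 -1"

```text
time_s: 14.95
tool_pos: [550.6, -105.8, 154.9]
tcp_rot: [0.999, -0.046, 0.001, 0.001]
ft_force: [-0.2, 1.0, -0.1]
width: -0.006
```

```bash
python3 mv.py -72 1 153 1
python3 - <<'E'
from fit import *
import cv2
s=cams.get_image("side")
cv2.imwrite("pics/s20z.png",cv2.resize(s[140:220,290:390],None,fx=7,fy=7,interpolation=cv2.INTER_CUBIC)[:600])
E
```

```text
t 14.95 mould [-71.64   0.78 154.93] F [-0.24  0.98 -0.06] w -0.006 dist 2.0 rot [ 0. -0.  0.]
[-0.02  0.03  0.19] [ 0. -0.  0.]
```

View pics/s20z.png

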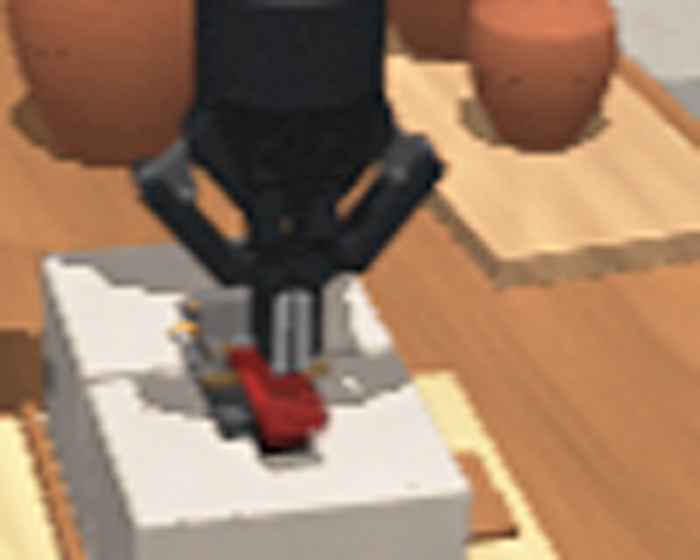

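Request:
arm_command:
  motion: "0 0.8 0 0 0 0 -1; 0 0.4 0 0 0 0 -1; 0 0 0.2 0 0 0 -1; 0 0 0.2 0 0 0 -1"

```text
time_s: 15.4
tool_pos: [547.2, -123.3, 148.9]
tcp_rot: [0.999, -0.048, -0.002, 0.004]
ft_force: [-0.2, 0.1, -0.0]
width: -0.002
```

```bash
python3 mv.py -86 1 141 1
```

```text
t 15.4 mould [-89.38   2.5  148.86] F [-0.17  0.14 -0.  ] w -0.002 dist 8.7 rot [ 0.01  0.   -0.  ]
[ 0.15 -0.34  0.78] [ 0.01  0.   -0.  ]
```

Request:
arm_command:
  motion: "0.1 -0.1 0.15 0 0 0 -1; 0 0 0.15 0 0 0 -1"

```text
time_s: 15.6
tool_pos: [548.3, -122.3, 145.5]
tcp_rot: [0.999, -0.048, -0.002, 0.004]
ft_force: [-0.4, 0.5, -0.4]
width: -0.002
```

Request:
arm_command:
  motion: "0 0 0.15 0 0 0 -1"

```text
time_s: 15.7
tool_pos: [548.3, -122.0, 143.8]
tcp_rot: [0.999, -0.048, -0.002, 0.004]
ft_force: [-0.8, -0.3, 0.5]
width: -0.0
```

Request:
arm_command:
  motion: "0 0 0.15 0 0 0 -1"

```text
time_s: 15.8
tool_pos: [548.4, -121.7, 142.1]
tcp_rot: [0.999, -0.048, -0.002, 0.004]
ft_force: [-0.5, 0.1, 2.3]
width: 0.004
```

Request:
arm_command:
  motion: "0 0 0.1 0 0 0 -1"

```text
time_s: 15.9
tool_pos: [548.5, -121.7, 142.0]
tcp_rot: [0.999, -0.048, -0.002, 0.004]
ft_force: [-2.8, 0.3, 8.7]
width: -0.001
```

Request:
arm_command:
  motion: "0 0 0.1 0 0 0 -1"

```text
time_s: 16.0
tool_pos: [548.5, -121.7, 142.0]
tcp_rot: [0.999, -0.047, -0.002, 0.004]
ft_force: [-2.2, 1.1, 6.3]
width: -0.0
```

Request:
arm_command:
  motion: "0 0 0.2 0 0 0 -1"

```text
time_s: 16.1
tool_pos: [548.5, -121.7, 141.8]
tcp_rot: [0.999, -0.047, -0.002, 0.003]
ft_force: [-5.0, 1.9, 12.8]
width: 0.001
```

Request:
arm_command:
  motion: "0 0 -0.5 0 0 0 -1; 0 0 -2 0 0 0 -1; 0 0 -4 0 0 0 -1; 0 0 -4.5 0 0 0 -1; 0 0 -4 0 0 0 -1"

```text
time_s: 16.6
tool_pos: [545.5, -118.3, 290.7]
tcp_rot: [0.999, -0.047, -0.009, 0.002]
ft_force: [0.9, 0.0, -0.5]
width: 0.003
```

Request:
arm_command:
  motion: "-4 0 0 0 0 0 -1; -5 0 0 0 0 0 -1; -5 0 0 0 0 0 -1; -5 0 0 0 0 0 -1; 0 0 0 0 0 0 -1"

```text
time_s: 17.1
tool_pos: [356.5, -103.5, 298.0]
tcp_rot: [0.999, -0.046, 0.001, 0.002]
ft_force: [0.7, -0.7, 0.9]
width: 0.0
```

```bash
python3 mv.py 30 0.6 260 1;  python3 - <<'E'
from fit import *
import cv2
s=cams.get_image("side");cv2.imwrite("pics/s21.png",s)
cv2.imwrite("pics/s21z.png",cv2.resize(s[140:220,290:390],None,fx=7,fy=7,interpolation=cv2.INTER_CUBIC)[:600])
s=cams.get_image("top");cv2.imwrite("pics/t21.png",s)
cv2.imwrite("pics/t21z.png",cv2.resize(s[150:240,280:400],None,fx=6,fy=6,interpolation=cv2.INTER_CUBIC)[:600])
E
```

```text
t 17.1 mould [-87.39 194.17 298.05] F [ 0.66 -0.69  0.88] w 0.0 dist 229.6 rot [ 0.01 -0.    0.  ]
[ 19.36 -11.73   3.79] [ 0. -0.  0.]
```

View pics/s21z.png

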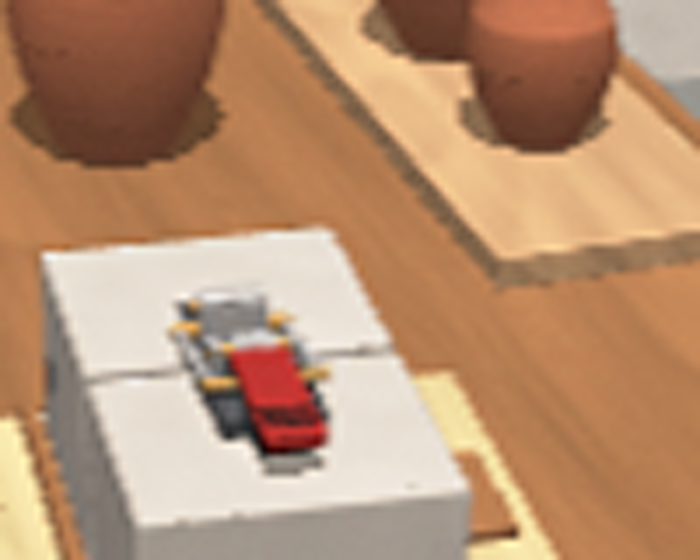

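View pics/t21z.png

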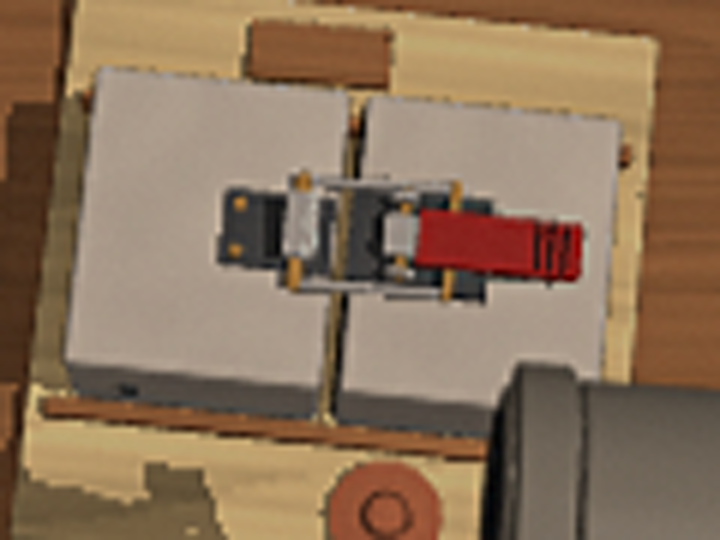

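View pics/t21.png

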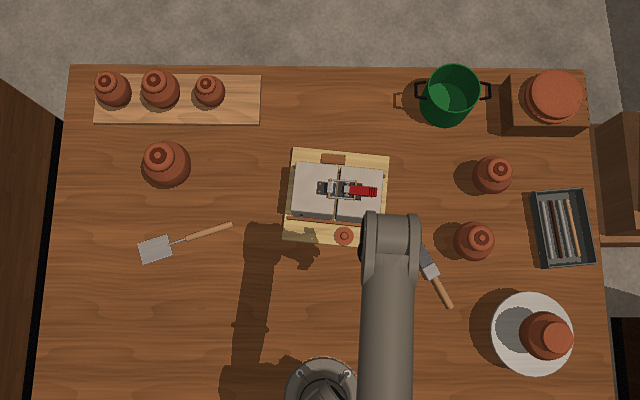

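```bash
python3 -c "
from plant import manip
print(manip.sense()['ft_force']);print(manip.sign_off())"
```

```text
[ 0.08850638  0.43778268 -0.06450807]
the job is handed in; nothing more can be done
None
```

The mould is clamped shut, and I handed the job in at about 17 s of the 72 s allowed. No verdict came back, so this rests on my own last checks.

**What I did**
- I gripped the brass bar by its ends and swung the loop over onto the keeper. It slipped in the grip before it could pull the lever up, so I let it go on top of the lip.
- I then pushed the lever from behind to about 1.8 rad, and the bar dropped off the lip. I measured it at about 36 mm along the mould's x, roughly 2 to 5 mm above the plaster, so it was down behind the keeper.
- I pressed the lever back with closed fingers. The highest force I read was about 20 N, mid-stroke, and it then snapped over centre by itself.

**Last checks**
- **Lever:** I felt the handle's face on its stop at z of about 142 mm, inside the expected range. It moved only 0.3 mm as the force rose from 2 to 14 N, so it was already home before I pressed. The largest force I read against the stop was about 14 N.
- **Halves:** the pictures show the loop hooked on the keeper and the sliding half drawn in by about 3.3 mm, so the gap is about 2.7 mm. At 2.5 mm per pixel, that figure is only good to about 1 mm.
- **Other things:** everything visible in the last top view stands where it was. The arm hides part of the trimming tool there. The arm is clear, with no contact force.

**Disagreement:** fitting the mould from the pictures left about 3.7 mm of doubt in camera height. I relied on touch, not the images, for the final heights.

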